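# Set up the bridge-drilling fixture and load a stack of blanks

### The arm

A 6-joint arm with a two-finger parallel gripper is mounted at the origin on the work surface. World frame = base frame: x ahead of the robot, y to its left, z up, the work surface at z = 0. Lengths are in m, angles in rad, forces in N, time in s.
With the tool pointing down it reaches from about 0.2 to 0.875 m from the base axis. Payload 3.4 kg.
Tool frame: the origin (TCP) lies between the finger pads; the fingertips stand 25 mm ahead of it and the grasp point (between the pads) lies 6 mm ahead of it (r.nose_length is the z of the fingertips in the tool frame, in m); z points along the fingers, y is the line along which they close (so a half turn about z gives the same grasp; the last joint's range is limited). The gripper opens to 94 mm and grips with 3 to 60 N. Pads are 16 mm wide; open, the fingers measure 119 mm over their backs; the gripper's body (75 mm by 177 mm) begins 78 mm behind the grasp point.
Start: joints at [1.043, 0.276, 1.505, -0, 1.361, -0.121], TCP at [0.228, 0.528, 0.194] pointing down, gripper open.
Joint ranges: [-2.89, 2.89], [-0.75, 2.08], [0.22, 2.7], [-1.18, 4.32], [0.11, 2.71], [-2.7, 2.7]. Speed limits (rad/s): [2.57, 2.57, 3.14, 3.14, 3.14, 3.14].

### API

Orientations are given as a unit quaternion [w, x, y, z].
In Python, from plant import r, gripper_to, inverse_kinematics, vision, models, telemetry gives the robot as it stands. Calls block until the motion is done:
- r.move_to(position, orientation): joint-space move of the TCP to a pose.
- r.move_l(position, rot=None, vel=0.15, guard=None): straight line of the TCP; rot=None keeps the orientation; vel is the mean speed in m/s. With guard (N) it stops when the force on the tool has changed by that much, and returns True; else False.
- r.movej(angles): joint-space move.
- gripper_to(opening, f_grip=None): finger opening in m; f_grip is the grip in N (None keeps the last); returns when the fingers have stopped.
- r.hold(seconds).
- inverse_kinematics(position, orientation): joint angles nearest the present ones, or None.
- vision.snapshot(name): name is "scene" or "top" or "wrist"; returns the picture (480x640x3 uint8, red, green, blue); there is no depth.
- vision.get_calibration(name): a dict with "fx", "fy", "cx", "cy" (pixels), "position" and "orientation" of the camera in the world. Camera axes: x right, y down, z forward; pixel columns grow to the right and rows downward; lengths in m; the calibration is good to about 2 mm. A picture is of the moment at which its call begins: read the wrist's pose just before it. get_calibration takes no time and is no camera call; for the wrist camera it gives the pose at the moment of the call.
A pose or a line that the arm cannot do raises r.PlanningError and nothing moves.
- r.sign_off(): hands the job in; it is judged then, once.
Trained networks look in the newest picture that a camera, given by its name, has taken for a name from the list of things; names that differ only in an ending like _2 or _b are one class to them, and where a whole thing is asked for, a point or a joint stands for the part that bears it (a point fixed in the world has none). Each returns a list of dicts, best first, with "score" (0 to 1); they miss things now and then, are a little off and sometimes report something else, mostly with a low value. They report only what shows in the picture. A call takes as long as a camera call. They do not tell look-alikes from the thing itself.
- models.boxes_of(thing, camera): "at" ([x, y, z] in m, in world coordinates, good to about 4 mm: the middle of the surface that is visible of it).
- models.regions_of(thing, camera): "pixels" (480x640 bool, what is visible of it).
- models.mark_of(thing, camera): "at" ([x, y, z] in m, in world coordinates, good to about 4 mm: a listed point, or the origin of a listed thing).
Readings, each from a call of its own:
- telemetry.current_t(): time.
- telemetry.current_joints(): joint angles.
- telemetry.current_dq(): joint speeds.
- telemetry.current_joint_efforts(): joint torques, N m.
- telemetry.current_ee_pos(): TCP position.
- telemetry.current_tool_rot(): TCP orientation.
- telemetry.current_wrist_force(): force on the tool from outside, world axes, zero at the start.
- telemetry.current_torque(): the same for the moment, N m.
- telemetry.current_opening(): finger opening in m.
- telemetry.current_finger_force(): force on a finger pad.
Only numpy, scipy, OpenCV 4.12 (cv2) and the standard library are available. Lean on these libraries where they do the work, as an engineer would, in place of code of your own. Each camera call takes 0.05 s, during which the arm holds its last target. There are 200 camera calls.

### The job

Get the drilling fixture ready for a batch of bridge blanks: put the two wooden offcuts that lie on it into the scrap crate, slacken the wing knob well, slide the carriage home against its stops and turn the knob clockwise until it is fully tight. Then stack all the dark bridge blanks on the fixture, holes over the two pins and each lying flat, and last of all lay the aluminium drilling template on the pins on top of them. Leave the other tools on the bench where they are.

Things in the scene. Friction and masses are not known exactly. Their poses are not given: they have to be found in the camera images.
- fixture: drilling fixture fixed to the bench: plywood base 112 x 420 x 18 mm (x, y, z; y from -135 to +285) under a flat hardwood bed 96 wide, 400 long, top 38 mm above the bench, with a 24 mm slot along its middle. Origin: on the bench, below the point midway between its two locating pins when the carriage is home; z up, +y from the fixed pin towards the sliding pin and knob, along the slot
- fixed_pin (a point): axis, at bed height (38 mm), of the fixed upright steel locating pin, 75 mm to -y of the fixture's origin; axes as the fixture's. Both pins are 8 mm thick, straight to 40 mm above the bed, then tapering over 10 mm to a 2.4 mm tip, 88 mm above the bench
- sliding_pin (a point): axis, at bed height, of the like pin that rides on the carriage; 75 mm to +y of the fixture's origin when the carriage is home
- carriage (a joint): carriage with the sliding pin, m: 0 = home against two steel stop dogs on the bed (pins 150 mm apart); grows to 0.07 as it slides to the fixture's +y. Needs 2 N when the knob is slack; held to about 40 N when tight. An aluminium bar in the slot and, 45 to 95 mm to +y of its pin, a clamp block 80 wide, top 58 mm above the bench, with the wing knob on it
- knob (a joint): black wing knob on the carriage's clamp block, rad: 0 = fully slack, 1.4 = end of travel, fully tight; grows clockwise seen from above. The clamp bites from about 0.7. Stays where it is left; takes 0.25 to 0.4 N m to turn
- knob_wing (a point): on the knob's axis, 82 mm above the bench, inside its upright wing, a bar 64 long, 14 thick, from 67 to 93 mm above the bench (below it a 28 mm round hub, 60 to 67 mm). 70 mm to +y of the sliding pin. x along the wing, z up; at knob 0 the wing lies along the fixture's x, across the slot, and it turns with the knob. The slack carriage can be dragged by the wing
- blank1: dark hardwood bridge blank, a flat bar 40 (x) x 190 (y) x 10 (z) mm, 75 g, two round 11 mm through holes on its centre line, 75 mm to either side of the centre. The same either way round. Origin: centre of its underside, y along its length. Starts flat on the bench. Of the three, two or all are there; an absent one reads None
- blank2: dark hardwood bridge blank, a flat bar 40 (x) x 190 (y) x 10 (z) mm, 75 g, two round 11 mm through holes on its centre line, 75 mm to either side of the centre. The same either way round. Origin: centre of its underside, y along its length. Starts flat on the bench. Of the three, two or all are there; an absent one reads None
- blank3: dark hardwood bridge blank, a flat bar 40 (x) x 190 (y) x 10 (z) mm, 75 g, two round 11 mm through holes on its centre line, 75 mm to either side of the centre. The same either way round. Origin: centre of its underside, y along its length. Starts flat on the bench. Of the three, two or all are there; an absent one reads None
- template: aluminium drilling template, a flat plate 56 (x) x 200 (y) x 8 (z) mm, 240 g, with the same two 11 mm holes 150 mm apart and a row of six small drill bushings in the middle. The same either way round for the pins. Origin: centre of its underside, y along its length. Starts flat on the bench
- offcut1: pale wooden offcut, a block 34 (x) x 60 (y) x 22 (z) mm, 45 g. Origin: centre of its underside, y along its length. Starts lying on the fixture's bed between the pins, next to the fixed pin
- offcut2: pale wooden offcut, a block 30 (x) x 64 (y) x 18 (z) mm, 35 g. Origin: centre of its underside, y along its length. Starts lying on the fixture's bed between the pins, nearer the sliding pin
- crate: open wooden scrap crate fixed to the bench, 180 (x) x 150 (y) x 65 high outside, walls and floor 8 mm. Origin: centre of its underside
- chisel: wooden-handled turning chisel, 220 mm long, lying near the robot; not part of the job, leave it where it is
- mallet: rubber-headed mallet with a wooden handle, 250 mm long, lying beyond the fixture; not part of the job, leave it where it is
- plane: small steel bench plane with wooden handles, 200 mm long; not part of the job, leave it where it is
- glue: yellow glue bottle, 170 mm high, standing; not part of the job, leave it where it is
- trysquare: try square with wooden stock and 160 mm steel blade, lying at the right; not part of the job, leave it where it is
- wax: low brass-coloured tin of wax, 76 mm across and 45 mm high, standing near the robot at the right; not part of the job, leave it where it is
- barclamp: light bar clamp with a red handle, 220 mm long, lying beyond the crate; not part of the job, leave it where it is
Things that resemble listed ones, but are neither listed nor needed, are in the scene too. Leave any blue or red look-alike of the offcut1 alone.

How it is judged:
On the way, in this order (a step that is already met when the one before it is completed fails the run):
1. the knob has been slackened (value of joint knob below 0.4 rad), for 0.1 s.
2. the carriage is home against its stops and the knob is tight (value of joint carriage below 0.003 m and value of joint knob above 1.1 rad), for 0.3 s.
3. all the blanks lie flat on the fixture with their holes over both pins, the carriage still locked at home (all of step 2 and x of blank1 in the frame of fixture between -0.004 and 0.004 m and y of blank1 in the frame of fixture between -0.004 and 0.004 m and z of blank1 in the frame of fixture between 0.036 and 0.0605 m and angle between each of blank1, blank2, blank3's own z axis and vertical below 0.04 rad and angle between the y axis of each of blank1, blank2, blank3 and the y axis of fixture, either way round below 0.06 rad and x of blank2 in the frame of fixture between -0.004 and 0.004 m and y of blank2 in the frame of fixture between -0.004 and 0.004 m and z of blank2 in the frame of fixture between 0.036 and 0.0605 m and x of blank3 in the frame of fixture between -0.004 and 0.004 m and y of blank3 in the frame of fixture between -0.004 and 0.004 m and z of blank3 in the frame of fixture between 0.036 and 0.0605 m), for 0.3 s.
4. the template lies flat on the pins on top of the blanks (all of step 3 and x of template in the frame of fixture between -0.004 and 0.004 m and y of template in the frame of fixture between -0.004 and 0.004 m and z of template in the frame of fixture between 0.056 and 0.0705 m and angle between template's own z axis and vertical below 0.04 rad and angle between the y axis of template and the y axis of fixture, either way round below 0.06 rad and (z of template in the frame of blank1 between 0.008 and 0.012 m or z of template in the frame of blank2 between 0.008 and 0.012 m or z of template in the frame of blank3 between 0.008 and 0.012 m)), for 0.2 s.
At the end, for the whole second after the job is handed in: Carriage home (within 3 mm), knob above 1.1 rad; every blank present flat (0.04 rad) over both pins, centred within 4 mm on the fixture's origin, aligned within 0.06 rad; template likewise directly on the top blank; both offcuts inside the crate; all at rest (all of step 4 and x of offcut1 in the frame of crate between -0.085 and 0.085 m and y of offcut1 in the frame of crate between -0.07 and 0.07 m and z of each of offcut1, offcut2 in the frame of crate below 0.055 m and x of offcut2 in the frame of crate between -0.085 and 0.085 m and y of offcut2 in the frame of crate between -0.07 and 0.07 m and linear speed of each of blank1, blank2, blank3, template, offcut1, offcut2 below 0.02 m/s); the robot touches nothing.
It fails at once if one of the other tools on the bench is moved by more than 30 mm (distance of any of chisel, mallet, plane, glue, trysquare, wax, barclamp from where it was at the start of the episode above 0.03 m).
Of blank1, blank2, blank3 only 2 to 3 are there at a start; the rules pass over those that are not, and their reading is None.
At some moment in a run one of blank1, blank2, blank3, template may be knocked a few centimetres aside while the robot is not near it.
Once in a run the grip may slacken for a moment while it holds something.
It also fails if it takes over 208 s, if anything falls off the work surface, if the arm or the gripper's body presses on something with over 40 N, if the wrist force passes 120 N, or if a joint passes its speed limit or range.

## Working session

There is one attempt and no reset: what is moved stays moved. The work goes in short steps, each a Python script; the robot and the scene stay as the last script left them, time stands still between calls to the robot, and variables do not carry over. Pictures are saved under pics/ and viewed, at most 14 in all, crops included, and the job is handed in when it is done.

```bash
mkdir -p pics; ls
cat > h.py <<'E'
import numpy as np, cv2
from plant import r, gripper_to, inverse_kinematics, vision, models, telemetry
from scipy.spatial.transform import Rotation as R
def quat(yaw):  # tool down, tool y axis (closing line) at angle yaw+90deg.. tool x at yaw
    q=(R.from_euler('z',yaw)*R.from_euler('x',np.pi)).as_quat(); return [q[3],q[0],q[1],q[2]]
def cam(n):
    c=vision.get_calibration(n); q=c['orientation']
    return c,R.from_quat([q[1],q[2],q[3],q[0]]).as_matrix(),np.array(c['position'])
def ray(c,uv,z):
    c,M,p=c; uv=np.atleast_2d(uv).astype(float)
    d=np.c_[(uv[:,0]-c['cx'])/c['fx'],(uv[:,1]-c['cy'])/c['fy'],np.ones(len(uv))]@M.T
    return p+d*((z-p[2])/d[:,2])[:,None]
def proj(c,P):
    c,M,p=c; d=(np.atleast_2d(P)-p)@M
    return np.c_[d[:,0]/d[:,2]*c['fx']+c['cx'],d[:,1]/d[:,2]*c['fy']+c['cy']]
def snap(n,f=None):
    c=cam(n); im=vision.snapshot(n)
    if f: cv2.imwrite('pics/'+f,im[:,:,::-1])
    return c,im
E
python3 - <<'E'
from h import *
for n in('top','scene'):
    c,im=snap(n,n+'0.png'); print(n,c[2],c[1].round(2).tolist(),c[0]['fx'])
for t in['fixed_pin','sliding_pin','knob_wing','fixture','blank1','template','offcut1','offcut2','crate']:
    print(t,[(np.round(d['at'],3).tolist(),round(d['score'],2)) for d in models.mark_of(t,'top')])
print(telemetry.current_t(),telemetry.current_tool_rot())
E
```

```text
pics
top [ 0.44899206 -0.04603153  1.35337085] [[-0.03, -1.0, 0.07], [-1.0, 0.02, -0.01], [0.01, -0.07, -1.0]] 512.4784195201244
scene [ 1.17222063 -0.60139438  0.9913583 ] [[0.63, 0.57, -0.53], [0.77, -0.46, 0.44], [0.01, -0.69, -0.73]] 546.5683452067822
fixed_pin [([0.618, -0.115, 0.043], 0.58), ([0.693, 0.405, -0.007], 0.39)]
sliding_pin [([0.627, 0.071, 0.039], 0.98), ([0.559, -0.358, 0.003], 0.45)]
knob_wing [([0.631, 0.14, 0.086], 0.51)]
fixture [([0.62, -0.044, -0.004], 0.85)]
blank1 [([0.426, -0.317, 0.002], 0.75), ([0.442, -0.076, 0.001], 0.68)]
template [([0.559, -0.357, 0.005], 0.87)]
offcut1 [([0.783, -0.037, -0.0], 0.88), ([0.61, -0.078, 0.039], 0.84), ([0.462, 0.101, 0.0], 0.65), ([0.611, 0.003, 0.039], 0.57)]
offcut2 [([0.783, -0.037, -0.0], 0.88), ([0.61, -0.078, 0.039], 0.84), ([0.462, 0.101, 0.0], 0.65), ([0.611, 0.003, 0.039], 0.57)]
crate [([0.468, 0.416, 0.001], 0.82), ([0.561, -0.357, 0.003], 0.43)]
0.55 [1.18250910e-05 2.01990190e-01 9.79387544e-01 2.72876388e-05]
```

View pics/top0.png

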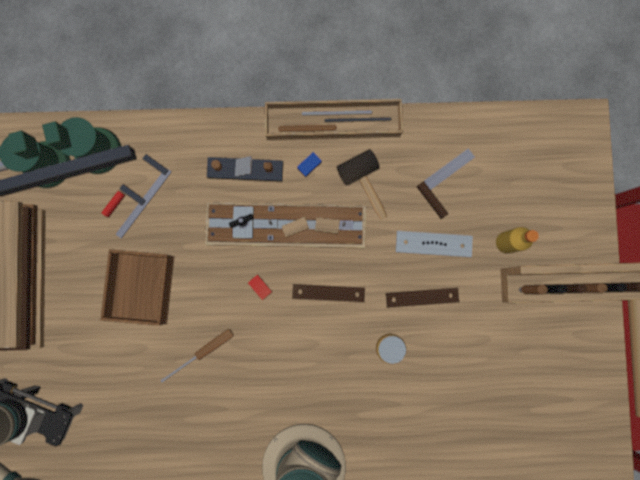

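View pics/scene0.png

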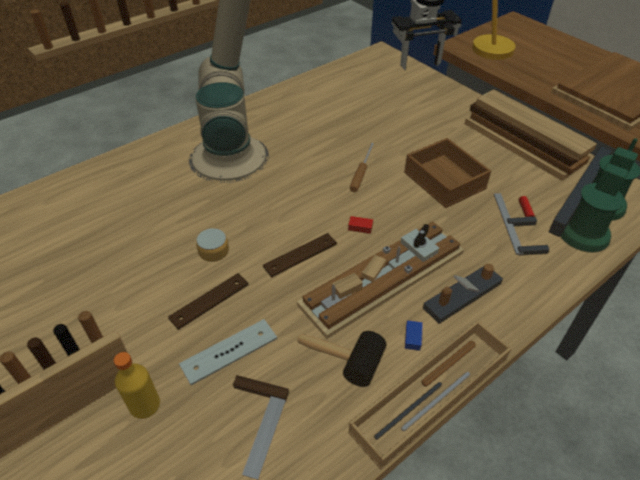

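The top view shows two dark blanks at (328,293) and (423,298), and the template at (435,243). For the offcuts there are four candidates: pale blocks on the fixture at (295,227) and (330,226), plus a blue (309,164) and a red (260,287) look-alike. I choose the two pale ones on the bed. The scene view also shows two blanks and no third. The wing at (240,221) is turned about 70° clockwise, so the knob is tight and the carriage is about 35 mm out.

```bash
cat >> h.py <<'E'
def best(pos,yaw):
    """of the two equivalent grasps, the IK with the smaller last joint"""
    o=[]
    for y in(yaw,yaw+np.pi):
        q=inverse_kinematics(list(pos),quat(y))
        if q is not None:o.append((abs(q[5]),y))
    return min(o)[1]
def marks(t,n): return [(np.round(d['at'],4),round(d['score'],2)) for d in models.mark_of(t,n)]
def rect(mask,c,z):
    """centre, long-axis angle, sizes of a mask's rectangle at height z"""
    k,_=cv2.findContours(mask.astype(np.uint8),0,2); k=max(k,key=cv2.contourArea)[:,0]
    P=ray(c,k,z)[:,:2]; (cx,cy),(w,h),a=cv2.minAreaRect((P*1000).astype(np.float32))
    a=np.radians(a)+(0 if w>h else np.pi/2)
    return np.array([cx,cy])/1000,(a+np.pi/2)%np.pi-np.pi/2,max(w,h),min(w,h)
E
python3 - <<'E'
from h import *
p=[0.55,0.0,0.36]; r.move_to(p,quat(best(p,np.pi/2)))
c,im=snap('wrist','w0.png'); print(c[2],c[1].round(2).tolist(),c[0]['fx'],telemetry.current_joints())
for t in['fixed_pin','sliding_pin','knob_wing','fixture']: print(t,marks(t,'wrist'))
for t,h in(('offcut1',.060),):
  for d in models.regions_of(t,'wrist'):
    print(round(d['score'],2),d['pixels'].sum(),rect(d['pixels'],c,h),np.argwhere(d['pixels']).mean(0))
E
```

```text
[0.54931078 0.06608353 0.55002342] [[1.0, 0.0, 0.0], [0.0, -0.97, -0.23], [0.0, 0.23, -0.97]] 389.85574103637055 [-1.25130936e-01  1.92246938e-01  1.22057584e+00  3.00634175e-04
  1.72931756e+00 -1.26508168e-01]
fixed_pin [(array([ 0.6148, -0.119 ,  0.0383]), 0.62)]
sliding_pin []
knob_wing [(array([0.6295, 0.1392, 0.082 ]), 0.94)]
fixture []
0.77 1348 (array([0.46986298, 0.09923608]), np.float64(0.687147159986564), 56.455078125, 34.258934020996094) [121.24332344 255.96884273]
0.76 1297 (array([ 0.61384351, -0.07342078]), np.float64(1.4246009003325062), 63.20988082885742, 37.46413040161133) [259.30223593 370.94680031]
0.75 1228 (array([0.6118255 , 0.00752583]), np.float64(-1.2177580054455275), 65.01021575927734, 31.211223602294922) [197.40635179 371.10749186]
0.57 1284 (array([ 0.76363727, -0.0242672 ]), np.float64(-0.8245158053319956), 62.869102478027344, 35.18519973754883) [222.94314642 489.1588785 ]
```

View pics/w0.png

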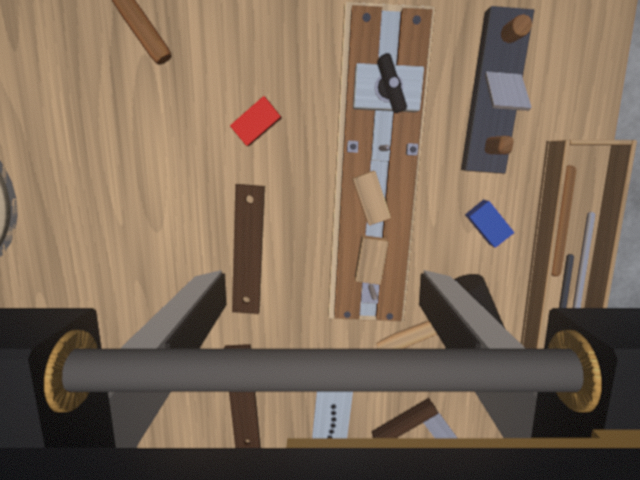

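The wrist view shows the pale offcuts on the bed at (371,197) and (371,259), with the red look-alike at (256,121) and the blue one at (490,222) off the fixture. The wing is at (392,83), the sliding pin at (383,148) and the fixed pin at (370,290). The choice of offcuts holds, so I'll clear them now.

```bash
cat >> h.py <<'E'
def up(z=.2,vel=.3):
    p=telemetry.current_ee_pos(); r.move_l([p[0],p[1],z],vel=vel)
E
python3 - <<'E'
from h import *
for i,(x,y,a,w) in enumerate([(.613,-.075,1.45,.034),(.612,.005,-1.24,.030)]):
    yw=best([x,y,.2],a); gripper_to(.07,20)
    r.move_to([x,y,.15],quat(yw)); r.move_l([x,y,.068],vel=.1); gripper_to(.015,25)
    print('open',telemetry.current_opening()); up(.2)
    cx,cy=.468+(-.035,.035)[i],.416
    yw=best([cx,cy,.2],np.pi/2); r.move_to([cx,cy,.2],quat(yw)); print('open',telemetry.current_opening())
    r.move_l([cx,cy,.072],vel=.2); gripper_to(.055); up(.2)
p=[.55,.0,.36]; r.move_to(p,quat(best(p,np.pi/2)))
c,im=snap('wrist','w1.png')
for t in['fixed_pin','sliding_pin','knob_wing','fixture']: print(t,marks(t,'wrist'))
m=models.regions_of('knob_wing','wrist')
for d in m: print('knob',d['score'],d['pixels'].sum(),rect(d['pixels'],c,.093))
print(telemetry.current_t(),c[2],telemetry.current_wrist_force())
cv2.imwrite('pics/w1c.png',cv2.resize(im[:330,300:470,::-1],None,fx=1.8*1.01,fy=1.8*1.01,interpolation=2))
E
```

```text
open 0.01494475887655071
open 0.015133793121653352
open 0.014802095161579883
open 0.014880147789684932
fixed_pin [(array([ 0.6114, -0.1199,  0.0341]), 0.62)]
sliding_pin [(array([0.6228, 0.0728, 0.0391]), 0.68)]
knob_wing [(array([0.6294, 0.1375, 0.0806]), 0.79), (array([0.6117, 0.0033, 0.0361]), 0.72)]
fixture [(array([ 0.6179, -0.0434,  0.0031]), 0.69)]
knob 0.78 1112 (array([0.62273615, 0.13596762]), np.float64(-1.1714959012546249), 64.00127410888672, 26.260879516601562)
21.4833 [0.5495531  0.06604356 0.54956698] [-0.3825987 -0.1712147  0.0381279]
```

View pics/w1c.png

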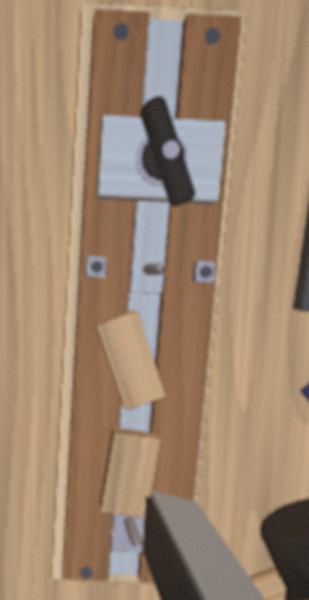

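The crop shows both offcuts still on the bed at (130,360) and (130,472), so the fingers closed on nothing. I'll check the descent pose and tool geometry.

Run:
```python
from h import *
print(r.nose_length)
x,y,a=.613,-.075,1.45
gripper_to(.07); r.move_to([x,y,.15],quat(best([x,y,.2],a))); print(telemetry.current_ee_pos())
print(r.move_l([x,y,.068],vel=.1),telemetry.current_ee_pos(),telemetry.current_tool_rot(),telemetry.current_wrist_force())
snap('scene','s1.png')
im=cv2.imread('pics/s1.png')[180:400,260:520]; cv2.imwrite('pics/s1c.png',cv2.resize(im,None,fx=2.5,fy=2.5))
```

```text
0.025
[ 0.61389693 -0.07489464  0.15134482]
False [ 0.61367166 -0.07507718  0.06876484] [6.34935425e-04 7.48456907e-01 6.63182964e-01 4.60016529e-04] [ 0.34478867 -0.0932556  -0.84095936]
```

View pics/s1c.png

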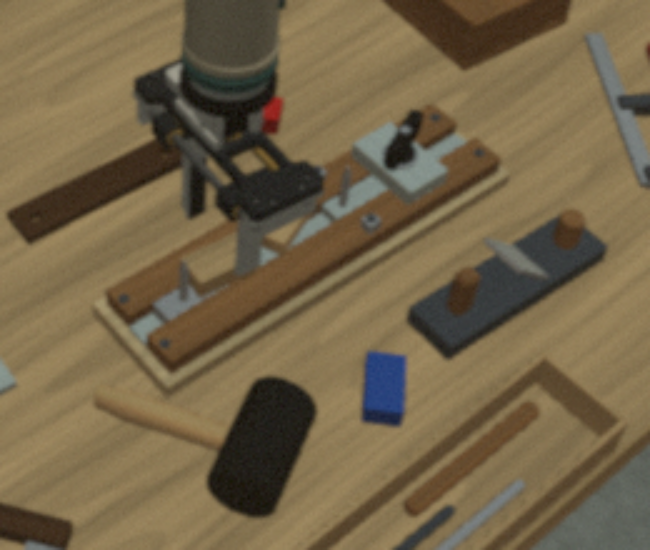

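The crop shows the fingers astride the offcut at (245,255) and (193,205), at the right place. I'll close here and watch the opening and force.

Run:
```python
from h import *
print(telemetry.current_opening())
for o in(.04,.03,.02,.0):
    gripper_to(o,25); print(o,telemetry.current_opening(),telemetry.current_finger_force(),telemetry.current_wrist_force())
snap('scene','s2.png')
im=cv2.imread('pics/s2.png')[180:400,260:520]; cv2.imwrite('pics/s2c.png',cv2.resize(im,None,fx=2.5,fy=2.5))
```

```text
0.06974559078154037
0.04 0.040138734186357064 0.0 [ 0.23628663 -0.16184365 -0.56772149]
0.03 0.030006184729576692 0.0 [ 0.23934614  0.43209499 -0.7097767 ]
0.02 0.019732039810937952 0.0 [-0.84509443  0.23290479  0.11872894]
0.0 0.000508397636943647 0.0 [-0.94541511 -0.31677941  0.09681825]
```

View pics/s2c.png

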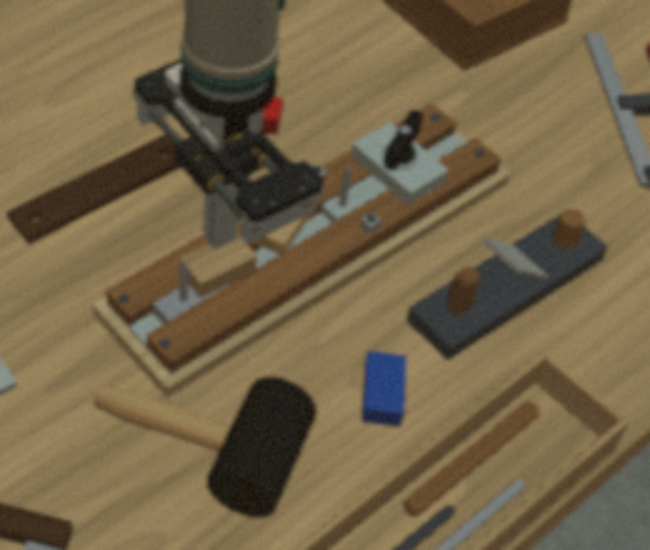

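The fingers closed at (220,240), apparently hovering above the offcut at (220,268). I'll compare that with the projected tip.

Run:
```python
from h import *
c=cam('scene')
P=[(.6137,-.075,z) for z in(.038,.044,.06,.069,.08)]+[(.618,-.117,.088),(.618,-.117,.038)]
print(((proj(c,P)-[260,180])*2.5).round(0).tolist())
print(telemetry.current_ee_pos(),telemetry.current_joints())
```

```text
[[216.0, 271.0], [216.0, 267.0], [217.0, 255.0], [217.0, 249.0], [217.0, 240.0], [184.0, 261.0], [183.0, 297.0]]
[ 0.61299568 -0.07500016  0.06800363] [-2.34353614e-01  4.29368307e-01  1.59725353e+00 -1.00645264e-05
  1.11497856e+00 -1.13613782e-01]
```

The visible tip is about 30 mm above where it should be, so I'll probe the offcut's known top (60 mm) with closed fingers.

Run:
```python
from h import *
r.hold(.3); f0=telemetry.current_wrist_force()
print(r.move_l([.613,-.075,.035],vel=.02,guard=4),telemetry.current_ee_pos(),np.array(telemetry.current_wrist_force())-f0)
p=telemetry.current_ee_pos(); r.move_l([p[0],p[1],p[2]+.003],vel=.05)
c=cam('scene');w=cam('wrist'); print(w[2]-p,telemetry.current_t())
```

```text
True [ 0.61296485 -0.07496318  0.04886777] [-0.78960619 -0.16067976  4.41687397]
[0.00773111 0.06471635 0.19326618] 27.425
```

Run:
```python
from h import *
up(.15); r.move_to([.515,.05,.10],quat(best([.515,.05,.1],np.pi/2))); r.hold(.3)
print(r.move_l([.515,.05,-.03],vel=.06,guard=4),telemetry.current_ee_pos(),telemetry.current_wrist_force(),telemetry.current_t())
up(.1)
```

```text
True [ 0.51488775  0.05001636 -0.01114289] [-0.34917621 -0.05592523  5.24626628] 30.55
```

The bench probe gives the same result: the fingertips sit 11 mm above the reported TCP, not 25 mm below it. I'll apply that offset and repeat the pick with guarded descents.

```bash
cat >> h.py <<'E'
T=-.011   # measured: TCP z = fingertip z + T
def down(x,y,tip,vel=.08,guard=6):
    g=r.move_l([x,y,tip+T],vel=vel,guard=guard)
    if g: print('contact, tip z',telemetry.current_ee_pos()[2]-T)
    return g
E
python3 - <<'E'
from h import *
for i,(x,y,a,w) in enumerate([(.613,-.075,1.45,.034),(.612,.005,-1.24,.030)]):
    gripper_to(.07,25)
    r.move_to([x,y,.13],quat(best([x,y,.2],a))); down(x,y,.043); gripper_to(.005,25)
    print('open',telemetry.current_opening(),telemetry.current_finger_force()); up(.2)
    if telemetry.current_opening()<.02: break
    cx,cy=.468+(-.035,.035)[i],.416
    r.move_to([cx,cy,.17],quat(best([cx,cy,.2],np.pi/2))); print('open',telemetry.current_opening())
    down(cx,cy,.04,vel=.15); gripper_to(.06); up(.2)
p=[.55,.0,.36]; r.move_to(p,quat(best(p,np.pi/2)))
c,im=snap('wrist','w2.png')
for t in['fixed_pin','sliding_pin','knob_wing','fixture']: print(t,marks(t,'wrist'))
print(telemetry.current_t())
cv2.imwrite('pics/w2c.png',cv2.resize(im[30:330,320:450,::-1],None,fx=2,fy=2,interpolation=2))
E
```

```text
open 0.03394476436268377 24.948615431785583
open 0.03426405758931769
open 0.029357744196648803 24.99432384967804
open 0.029780613898633256
fixed_pin [(array([ 0.6117, -0.1155,  0.0361]), 0.94)]
sliding_pin [(array([0.6214, 0.0715, 0.0391]), 0.82)]
knob_wing [(array([0.6323, 0.1408, 0.0792]), 0.77)]
fixture [(array([ 6.189e-01, -4.010e-02,  5.000e-04]), 0.93), (array([0.6232, 0.0684, 0.0385]), 0.65)]
50.7417
```

View pics/w2c.png

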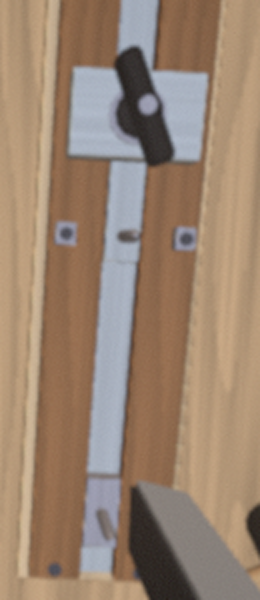

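The bed is clear. In the crop the wing runs from (130,52) to (160,160) with its cap at (148,104), the sliding pin goes from base (118,236) to tip (140,236), and the fixed pin from base (98,512) to tip (113,538). I'll turn those pixels into positions.

Run:
```python
from h import *
c=cam('wrist')
def w(u,v,z): return ray(c,[320+u/2,30+v/2],z)[0][:2].round(4)
print('slide base/tip',w(121,236,.038),w(138,236,.088)); print('fixed',w(99,513,.038),w(112,537,.088))
L=w(57,0,.038),w(31,570,.038); Rr=w(217,0,.038),w(182,470,.038)
for a in(L,Rr): d=a[0]-a[1]; print('edge',a,np.degrees(np.arctan2(d[1],d[0])))
print('wing ends',w(130,52,.093),w(160,160,.093),'cap',w(148,104,.093))
```

```text
slide base/tip [0.6244 0.0686] [0.6269 0.0684]
fixed [ 0.616  -0.1182] [ 0.6182 -0.1161]
edge (array([0.5811, 0.2059]), array([ 0.5693, -0.1607])) 88.1564188313943
edge (array([0.6769, 0.2062]), array([ 0.6718, -0.087 ])) 89.00348222849578
wing ends [0.6177 0.1653] [0.6366 0.1096] cap [0.6286 0.1389]
```

```bash
cat > knob1.py <<'E'
from h import *
k=np.array([.6283,.139]); fx=np.radians(-2.4); yd=np.array([np.sin(-fx),np.cos(fx)])
j6=lambda a:(inverse_kinematics([*k,.1],quat(a)) if True else 0)
a0=np.radians(-71.2)
c=[]
for o in(0,np.pi):
    q=j6(a0+o); q2=j6(fx+o); print(o,q[5],q2[5]); c.append((max(abs(q[5]),abs(q2[5])),o))
o=min(c)[1]
gripper_to(.045,45); r.move_to([*k,.13],quat(a0+o)); 
print('g',down(*k,.0705,guard=5)); gripper_to(.0,45); print('open',telemetry.current_opening(),telemetry.current_finger_force())
q=np.array(telemetry.current_joints()); tau=[]
# sense: d(yaw)/d(j6) from IK
s=np.sign(np.array(j6(a0+o+.1))[5]-np.array(j6(a0+o))[5]); print('sense',s)
tot=np.radians(68.8)-.07
for f in np.linspace(0,1,6)[1:]:
    q1=q.copy(); q1[5]+=s*tot*f; r.movej(q1); print(round(f,1),np.round(telemetry.current_torque(),2),np.round(telemetry.current_wrist_force(),1),round(telemetry.current_opening(),4))
gripper_to(.03); r.hold(.2); print(telemetry.current_ee_pos())
snap('wrist','k1.png'); print(marks('knob_wing','wrist'),telemetry.current_t())
E
python3 knob1.py
```

```text
Traceback (most recent call last):
  File "knob1.py", line 7, in <module>
    q=j6(a0+o); q2=j6(fx+o); print(o,q[5],q2[5]); c.append((max(abs(q[5]),abs(q2[5])),o))
                                     ~^^^
TypeError: 'NoneType' object is not subscriptable
```

```bash
python3 - <<'E'
s=open('knob1.py').read()
a=s.index("    q=j6(a0+o)"); b=s.index("o=min")
s=s[:a]+"""    Q=[j6(t+o) for t in(a0,fx,fx-1.43)]
    if any(q is None for q in Q): print(o,'unreachable',[q is None for q in Q]); continue
    print(o,[round(q[5],2) for q in Q]); c.append((max(abs(q[5]) for q in Q),o))
"""+s[b:]
open('knob1.py','w').write(s)
E
python3 knob1.py
```

```text
0 unreachable [True, False, True]
3.141592653589793 [np.float64(-0.22), np.float64(-1.42), np.float64(0.01)]
g False
open 0.013657622201620426 44.75736200809479
sense -1.0
0.2 [ 0.02 -0.02  0.26] [-0.1  0.1  0.9] 0.0141
0.4 [ 0.16 -0.14  0.2 ] [-0.   0.9 -0.9] 0.0137
0.6 [ 0.3  -0.2   0.19] [ 0.9  1.5 -1.1] 0.0137
0.8 [ 0.39 -0.38  0.19] [ 1.7  2.5 -2.2] 0.0135
1.0 [ 0.37 -0.45  0.19] [ 2.2  1.5 -2.8] 0.0135
[0.6280377  0.13885162 0.05972682]
[(array([0.6306, 0.139 , 0.0817]), 0.8)] 56.3667
```

View pics/k1.png

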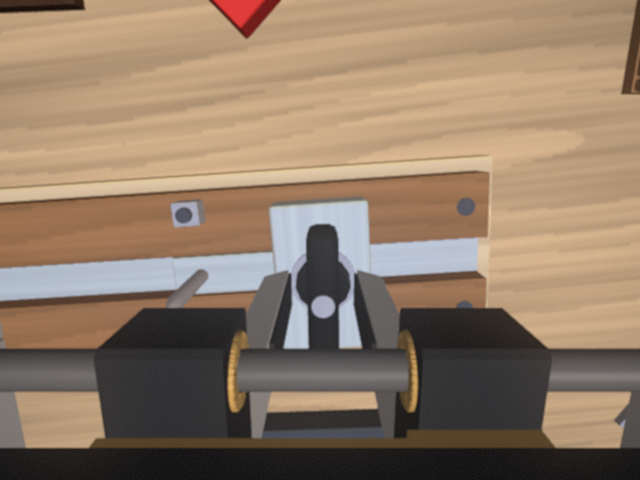

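The wing at (322,280) now lies across the slot and the knob is slack. Next I'll regrip, drag the carriage home and tighten.

```bash
cat > knob2.py <<'E'
from h import *
yd=np.array([np.sin(np.radians(2.4)),np.cos(np.radians(2.4))])
gripper_to(0,45); r.hold(.2); p0=np.array(telemetry.current_ee_pos()); f0=np.array(telemetry.current_wrist_force())
g=r.move_l([*(p0[:2]-yd*.05),p0[2]],vel=.04,guard=14); r.hold(.2)
p=np.array(telemetry.current_ee_pos()); print('home',g,'moved',(p0-p)[:2]@yd,np.round(np.array(telemetry.current_wrist_force())-f0,1))
q=np.array(telemetry.current_joints()); tot=1.4-.07+.06
for f in np.linspace(0,1,7)[1:]:
    q1=q.copy(); q1[5]+=tot*f; r.movej(q1); print(round(f,2),np.round(telemetry.current_torque(),2),np.round(telemetry.current_wrist_force(),1),round(telemetry.current_opening(),4))
print(telemetry.current_ee_pos()); gripper_to(.045); up(.15)
p=[.55,.0,.36]; r.move_to(p,quat(best(p,np.pi/2)))
c,im=snap('wrist','w3.png')
for t in['fixed_pin','sliding_pin','knob_wing','fixture']: print(t,marks(t,'wrist'))
print(telemetry.current_t())
cv2.imwrite('pics/w3c.png',cv2.resize(im[30:330,200:450,::-1],None,fx=2,fy=2,interpolation=2))
E
python3 knob2.py
```

```text
home True moved 0.03646970217514705 [-0.1 -1.4  4.4]
0.17 [-0.09 -0.04 -0.26] [-0.6  1.7  2.4] 0.0136
0.33 [-0.16  0.08 -0.22] [-0.1  0.5  2.4] 0.0137
0.5 [-0.27  0.14 -0.18] [-0.7  0.3  3.6] 0.0134
0.67 [-0.32  0.19 -0.13] [-1.  -0.7  4. ] 0.0134
0.83 [-0.38  0.3  -0.08] [-1.4 -1.5  4.9] 0.014
1.0 [-0.22  0.33  0.69] [-1.5 -0.2  5.3] 0.0138
[0.62622146 0.10226021 0.05987499]
fixed_pin [(array([ 0.6157, -0.1177,  0.038 ]), 0.92), (array([ 0.5386, -0.3702,  0.003 ]), 0.64)]
sliding_pin [(array([0.6253, 0.035 , 0.0388]), 0.6)]
knob_wing [(array([0.6273, 0.1059, 0.0824]), 0.88)]
fixture [(array([ 6.187e-01, -4.130e-02, -4.000e-04]), 0.86)]
62.4333
```

View pics/w3c.png

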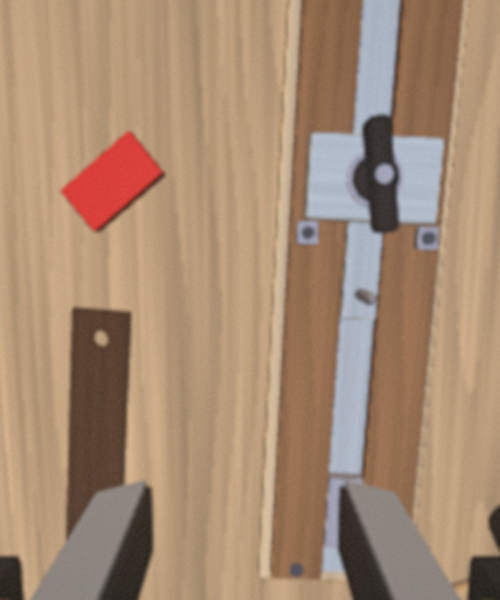

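The carriage block is now against the dogs at (307,232) and (428,238). The wing at (381,175) is turned about 82°, so it's fully tight. Next I'll take closer looks at the pins and the two blanks.

```bash
cat >> h.py <<'E'
def holes(c,im,mask,z,bright=True):
    """two hole centres inside a part's mask (world, at height z)"""
    k,_=cv2.findContours(mask.astype(np.uint8),0,2); k=max(k,key=cv2.contourArea)
    M=np.zeros(mask.shape,np.uint8); cv2.drawContours(M,[cv2.convexHull(k)],-1,1,-1); M=cv2.erode(M,np.ones((7,7)))
    g=cv2.cvtColor(im,cv2.COLOR_RGB2GRAY).astype(float); v=np.median(g[M>0])
    b=((g-v>35) & (M>0)) if bright else ((np.abs(g-v)>25)&(M>0))
    n,_,st,ce=cv2.connectedComponentsWithStats(b.astype(np.uint8))
    return [(ray(c,ce[i],z)[0][:2].round(4),int(st[i,4]),ce[i].round(1)) for i in range(1,n) if st[i,4]>8]
def look(x,y,z=.2,dy=-.10):
    p=[x,y+dy,z]; r.move_to(p,quat(best(p,np.pi/2))); r.hold(.2)
E
python3 - <<'E'
from h import *
gripper_to(.094)
look(.62,-.042); c,im=snap('wrist','p0.png'); print('pins',c[2],marks('fixed_pin','wrist'),marks('sliding_pin','wrist'))
np.savez('p0.npz',f=c[0]['fx'],cx=c[0]['cx'],cy=c[0]['cy'],M=c[1],p=c[2])
for i,(x,y) in enumerate([(.442,-.076),(.426,-.317)]):
    look(x,y); c,im=snap('wrist',f'b{i}.png')
    for d in models.regions_of('blank1','wrist'): print(i,round(d['score'],2),d['pixels'].sum(),rect(d['pixels'],c,.01),holes(c,im,d['pixels'],.005))
print(telemetry.current_t())
a=cv2.imread('pics/p0.png'); b=cv2.imread('pics/b0.png'); cv2.imwrite('pics/pb.png',np.hstack([a[0:420,200:500],b[0:420,200:500]]))
E
```

```text
pins [ 0.61938057 -0.07563565  0.3921674 ] [(array([ 0.6126, -0.1191,  0.0392]), 0.73)] [(array([0.6224, 0.0345, 0.0363]), 0.73)]
0 0.71 4508 (array([ 0.42140903, -0.27089594]), np.float64(-1.5229037979339446), 95.2634506225586, 41.07102584838867) [(array([ 0.4204, -0.2457]), 59, array([299.6, 283. ]))]
0 0.6 8937 (array([ 0.44183029, -0.07595331]), np.float64(1.497451671951624), 189.01083374023438, 40.37445068359375) [(array([ 0.4474, -0.0009]), 97, array([326.7,  24.2])), (array([ 0.4362, -0.1498]), 96, array([314.7, 190.6]))]
1 0.94 8996 (array([ 0.42380515, -0.32121094]), np.float64(-1.5250665427328194), 189.91763305664062, 40.708984375) [(array([ 0.4201, -0.2464]), 103, array([315.4,  31.9])), (array([ 0.4274, -0.3956]), 96, array([322.9, 197.1]))]
66.8833
```

View pics/pb.png

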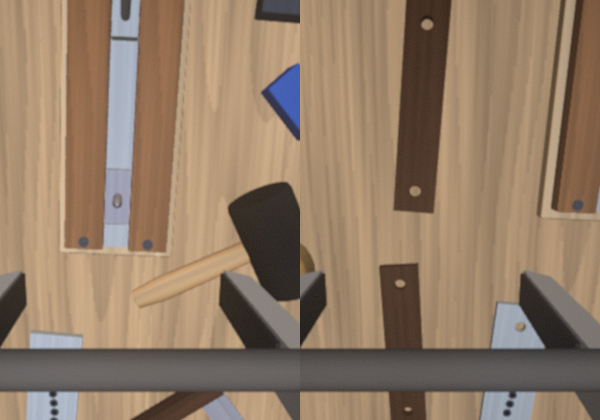

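The left half shows the fixed pin with base about (117,194) and tip (117,204), the sliding pin at (124,18) up to (125,2), and bed edges at x 69→64 and 184→170. The right half shows blank holes at (427,24) and (415,191), which agrees with the detections. Hole spacings of 149 mm are right.

Run:
```python
from h import *
d=np.load('p0.npz'); c=(dict(fx=float(d['f']),fy=float(d['f']),cx=float(d['cx']),cy=float(d['cy'])),d['M'],d['p'])
w=lambda u,v,z: ray(c,[u,v],z)[0][:2].round(4)
im=cv2.imread('pics/p0.png'); g=cv2.cvtColor(im,6)
print(g[188:210,311:323]); print(g[0:24,319:332])
print('fixed',w(317,194,.038),w(317,203,.088),'slide',w(325,18,.038),w(325,0,.088))
for z in(.038,): 
  for v in(20,120,220):
    row=im[v].astype(int); R_B=row[:,2]-row[:,0]; L=[int(x) for x in np.where(np.abs(np.diff(cv2.GaussianBlur(g,(3,3),0)[v].astype(int)))>7)[0] if 255<x<395]
    print(v,L,[w(x+.5,v,z)[0] for x in L])
```

```text
[[167 164 165 160 159 159 161 164 166 166 165 164]
 [165 164 162 160 158 159 161 161 166 166 164 164]
 [164 166 164 161 163 160 162 164 167 166 163 164]
 [166 163 164 161 158 159 160 161 167 164 162 163]
 [164 164 163 161 155 153 152 156 161 164 164 164]
 [166 163 162 153 144 140 141 144 148 157 162 161]
 [165 163 157 142 132 124 126 128 133 141 153 161]
 [167 160 144 125 119 119 122 121 122 129 140 156]
 [165 154 133 115 114 122 124 123 120 119 133 155]
 [164 151 126 114 118 123 124 122 120 116 126 149]
 [163 148 127 116 121 126 127 124 120 113 126 146]
 [160 147 124 118 124 129 131 127 120 114 121 141]
 [160 146 122 118 130 136 136 131 124 115 120 142]
 [155 136 117 119 129 139 138 134 124 111 118 144]
 [153 133 113 116 132 141 143 133 119 107 116 143]
 [154 128 104 111 133 151 153 137 117 101 114 142]
 [152 129 103 107 131 156 157 136 108  96 115 148]
 [161 141 113 103 123 145 147 125 100  99 130 154]
 [164 151 132 113 112 123 122 109 100 119 145 159]
 [163 160 151 133 120 120 117 117 126 141 155 161]
 [163 164 162 151 142 139 139 144 153 160 162 162]
 [162 163 162 160 158 155 157
[... 2106 characters left out ...]
 [np.float64(0.5673), np.float64(0.5682), np.float64(0.5708), np.float64(0.5716), np.float64(0.5725), np.float64(0.5734), np.float64(0.6073), np.float64(0.6081), np.float64(0.609), np.float64(0.6299), np.float64(0.6308), np.float64(0.6316), np.float64(0.6664), np.float64(0.6673), np.float64(0.6682)]
220 [258, 259, 260, 262, 263, 264, 265, 302, 303, 304, 327, 328, 366, 367, 368, 369] [np.float64(0.5625), np.float64(0.5634), np.float64(0.5644), np.float64(0.5662), np.float64(0.5671), np.float64(0.568), np.float64(0.569), np.float64(0.603), np.float64(0.6039), np.float64(0.6049), np.float64(0.626), np.float64(0.627), np.float64(0.662), np.float64(0.6629), np.float64(0.6639), np.float64(0.6648)]
```

The slot, bed edges, pin tips and knob grip agree: origin (0.6196, −0.0424), y axis at 87.35°. I'll stack the first blank.

```bash
cat >> h.py <<'E'
O=np.array([.6196,-.0424]); PSI=np.radians(87.35)
def place(c,a,width,layer,f=30,rel=.002):
    c=np.array(c); yw=best([*c,.15],a)
    d=(yw-a); yp=PSI+d           # same way round at the fixture
    if inverse_kinematics([*O,.06],quat(yp)) is None: print('flip'); yw+=np.pi; yp+=np.pi
    gripper_to(width+.025,f); r.move_to([*c,.10],quat(yw))
    if down(*c,rel,guard=8): up(telemetry.current_ee_pos()[2]+.001,.05)
    gripper_to(0,f); w=telemetry.current_opening(); print('grip',w)
    if abs(w-width)>.004: return False
    up(.13); r.move_to([*O,.13],quat(yp)); print('held',telemetry.current_opening()); r.hold(.2)
    down(*O,.097+rel,vel=.15)
    zt=.038+.010*layer+rel+.0005
    g=down(*O,zt,vel=.05,guard=12)
    print('at',telemetry.current_ee_pos(),np.round(telemetry.current_wrist_force(),1),telemetry.current_opening())
    if g and telemetry.current_ee_pos()[2]-T>zt+.003: print('JAM'); return False
    gripper_to(width+.025); up(.15); print('t',telemetry.current_t()); return True
E
python3 - <<'E'
from h import *
print(place([.4418,-.0754],np.radians(85.7),.040,0))
E
```

```text
grip 0.03948444665719568
held 0.039596053536235645
at [ 0.61996269 -0.04245532  0.02986577] [-0.   0.3 -0.4] 0.03997425765978314
t 75.3583
True
```

No contact force on the way down. I'll re-check the second blank's position, because it may be knocked aside, then stack it and look.

```bash
cat >> h.py <<'E'
def find(t,x,y,z,zh,near=.12,bright=True):
    look(x,y); c,im=snap('wrist')
    for d in models.regions_of(t,'wrist'):
        R_=rect(d['pixels'],c,z)
        if R_[2]>175 and np.hypot(*(R_[0]-[x,y]))<near:
            h=[k[0] for k in sorted(holes(c,im,d['pixels'],zh,bright),key=lambda k:k[0][1])]
            pr=[(a,b) for a in h for b in h if abs(np.hypot(*(b-a))-.1495)<.003 and b[1]>a[1]]
            print(t,R_,len(h),pr)
            if pr:
                a,b=pr[0]; return (a+b)/2,np.arctan2(*(b-a)[::-1])
    return None
E
python3 - <<'E'
from h import *
f=find('blank1',.4238,-.321,.01,.005); print(f)
ok=f is not None and place(*f,.040,1)
print(ok)
if ok:
    print('template',find('template',.559,-.357,.008,.004,bright=False))
    c,im=snap('wrist','t0.png'); look(.62,-.042); snap('wrist','f1.png'); print(telemetry.current_t())
    a=cv2.imread('pics/f1.png'); b=cv2.imread('pics/t0.png'); cv2.imwrite('pics/fb.png',np.hstack([a[0:420,200:500],b[0:420,200:500]]))
E
```

```text
blank1 (array([ 0.42345764, -0.32120892]), np.float64(-1.5220098330126537), 189.8828125, 40.940608978271484) 2 [(array([ 0.4273, -0.3956]), array([ 0.4199, -0.2464]))]
(array([ 0.4236, -0.321 ]), np.float64(1.6203535725751295))
grip 0.039576563916433605
held 0.03971178818754193
at [ 0.62001257 -0.0424839   0.03970538] [-0.2 -0.5 -1.3] 0.039091896879767246
t 84.875
True
template (array([ 0.54120459, -0.36958325]), np.float64(1.472005167735917), 201.0552215576172, 57.540523529052734) 8 []
template None
88.25
```

View pics/fb.png

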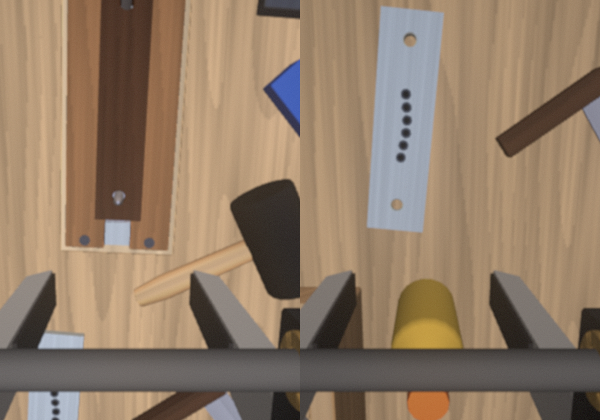

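The blanks are both flat over the pins at (119,198) and (126,3). The template has been moved from its first reading, with holes now at (410,40) and (397,204) in the right half. I'll measure its holes and lay it.

Run:
```python
from h import *
look(.541,-.37); c,im=snap('wrist','t1.png')
for d in models.regions_of('template','wrist')[:2]:
    print(d['score'],rect(d['pixels'],c,.008)); 
    m=d['pixels']
    for h in holes(c,im,m,.004,False): print(h)
    hsv=cv2.cvtColor(im,41).astype(int); k,_=cv2.findContours(m.astype(np.uint8),0,2); k=max(k,key=cv2.contourArea)
    M=np.zeros(m.shape,np.uint8); cv2.drawContours(M,[cv2.convexHull(k)],-1,1,-1); M=cv2.erode(M,np.ones((9,9)))
    y=(im[:,:,0].astype(int)-im[:,:,2]>15)&(M>0)
    n,_,st,ce=cv2.connectedComponentsWithStats(y.astype(np.uint8))
    for i in range(1,n):
        if st[i,4]>20: print('wood',st[i,4],ce[i],ray(c,ce[i],.004)[0])
print(telemetry.current_t())
```

```text
0.7 (array([ 0.54057062, -0.37037372]), np.float64(1.4791513610469806), 197.45498657226562, 56.99199676513672)
(array([ 0.5473, -0.2918]), 109, array([328.7,  22.7]))
(array([ 0.5437, -0.3397]), 96, array([324.4,  79.6]))
(array([ 0.5442, -0.3514]), 96, array([324.9,  93. ]))
(array([ 0.5447, -0.363 ]), 94, array([325.3, 106.1]))
(array([ 0.5436, -0.3747]), 94, array([324.2, 119. ]))
(array([ 0.5411, -0.3862]), 90, array([321.5, 131.6]))
(array([ 0.5384, -0.3976]), 88, array([318.6, 143.8]))
(array([ 0.5306, -0.443 ]), 25, array([310.7, 191.2]))
wood 114 [329.33333333  25.43859649] [ 0.54791759 -0.29396414  0.004     ]
wood 96 [314.1875     191.69791667] [ 0.53406245 -0.4435277   0.004     ]
89.825
```

Hole spacing is 150.2 mm, centre (0.541, −0.3687), at 84.7°.

Run:
```python
from h import *
ok=place([.5410,-.3687],np.arctan2(.1496,.0139),.056,2,f=40); print(ok)
look(.62,-.042,.3); c,im=snap('wrist','f2.png'); 
for t in['template','blank1','sliding_pin']: print(t,marks(t,'wrist'))
look(.468,.416,.25,-.08); snap('wrist','cr.png'); print(marks('offcut1','wrist'),marks('crate','wrist'),telemetry.current_t())
a=cv2.imread('pics/f2.png'); b=cv2.imread('pics/cr.png'); cv2.imwrite('pics/fin.png',np.hstack([a[0:420,200:500],b[0:420,120:520]]))
```

```text
grip 0.05542489910455901
held 0.055364170854523755
at [ 0.61988689 -0.04242294  0.04938178] [-0.7 -0.9 -3.2] 0.055246198658705774
t 97.4833
True
template [(array([ 0.6193, -0.0429,  0.0569]), 0.72)]
blank1 []
sliding_pin [(array([0.6222, 0.0359, 0.0376]), 0.58)]
[(array([0.4287, 0.4186, 0.0085]), 0.95), (array([ 0.4593,  0.1027, -0.0048]), 0.92), (array([0.5005, 0.4203, 0.0035]), 0.64)] [(array([ 0.4704,  0.4184, -0.0023]), 0.78)] 100.8167
```

View pics/fin.png

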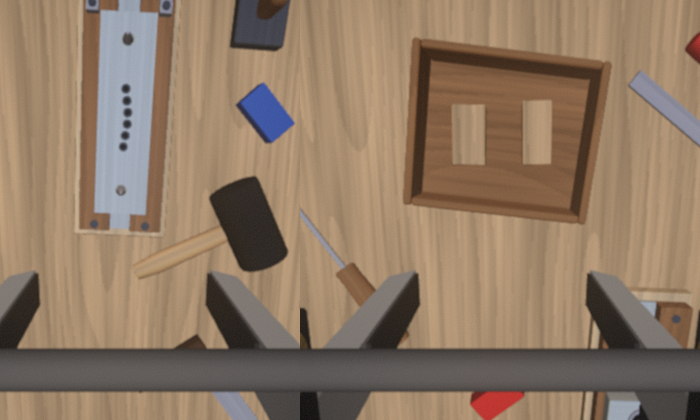

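The template lies on the pins, with holes at (127,38) and (121,190), and both offcuts sit in the crate at (468,134) and (537,131).

```bash
python3 -c "
from h import *
print(r.sign_off())"
```

```text
the job is handed in; nothing more can be done
None
```

The job is handed in, with no verdict returned: the offcuts are in the crate, the carriage is home with the knob tight, and both blanks present are stacked on the pins with the template on top.

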